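Refit the sanding sleeve and close the guard

ROBOT

A 7-joint arm with a two-finger parallel gripper is mounted at the origin on the work surface. World frame = base frame: x ahead of the robot, y to its left, z up, the work surface at z = 0. Lengths are in m, angles in rad, forces in N, time in s.
With the tool pointing down it reaches from about 0.425 to 0.825 m from the base axis. Payload 3.6 kg.
Tool frame: the origin (TCP) lies midway between the tips of the shut fingers; the grasp point (between the pads) lies 19 mm behind it; z points along the fingers, y is the line along which they close (so a half turn about z gives the same grasp; the last joint's range is limited). The gripper opens to 93 mm and grips with 3 to 60 N. Pads are 15 mm wide; open, the fingers measure 128 mm over their backs; the gripper's body (75 mm by 188 mm) begins 65 mm behind the grasp point.
Start: joints at [1.252, 0.615, -0.013, 1.423, 0.008, 1.103, -0.04], TCP at [0.188, -0.622, 0.195] pointing down, gripper open.
Joint ranges: [-3.12, 3.12], [-0.3, 2.06], [-1.34, 1.32], [0.26, 2.42], [-1.36, 4.5], [0.01, 1.98], [-2.84, 2.84]. Speed limits (rad/s): [2.79, 2.79, 3.14, 3.14, 3.14, 3.14, 3.14].

INTERFACE

Orientations are given as a unit quaternion [x, y, z, w].
In Python, from station import r, eoat, imaging, workorder, sensors gives the robot as it stands. Calls block until the motion is done:
- r.move_to(position, orientation): joint-space move of the TCP to a pose.
- r.movel(position, frame=None, velocity=0.15, force_limit=None): straight line of the TCP; frame=None keeps the orientation; velocity is the mean speed in m/s. With force_limit (N) it stops when the force on the tool has changed by that much, and returns True; else False.
- r.goto_joints(angles): joint-space move.
- eoat.gripper_to(opening, force=None): finger opening in m; force is the grip in N (None keeps the last); returns when the fingers have stopped.
- r.hold(seconds).
- r.solve_ik(position, orientation): joint angles nearest the present ones, or None.
- imaging.read_camera(name): name is "side" or "top" or "wrist"; returns the picture (420x560x3 uint8, red, green, blue); there is no depth.
- imaging.calibration(name): a dict with "mtx" (3x3 intrinsics, pixels), "camera_from_world" (4x4, takes a point from world to camera coordinates). Camera axes: x right, y down, z forward; pixel columns grow to the right and rows downward; lengths in m; the calibration is good to about 2 mm. A picture is of the moment at which its call begins: read the wrist's pose just before it. calibration takes no time and is no camera call; for the wrist camera it gives the pose at the moment of the call.
A pose or a line that the arm cannot do raises r.PlanningError and nothing moves.
- workorder.job_done(): hands the job in; it is judged then, once.
Readings, each from a call of its own:
- sensors.read_clock(): time.
- sensors.read_joints(): joint angles.
- sensors.read_dq(): joint speeds.
- sensors.read_joint_efforts(): joint torques, N m.
- sensors.read_position(): TCP position.
- sensors.read_tcp_rot(): TCP orientation.
- sensors.read_force(): force on the tool from outside, world axes, zero at the start.
- sensors.read_ft_torque(): the same for the moment, N m.
- sensors.read_opening(): finger opening in m.
- sensors.read_finger_force(): force on a finger pad.
Only numpy, scipy, OpenCV 4.12 (cv2) and the standard library are available. Lean on these libraries where they do the work, as an engineer would, in place of code of your own. Each camera call takes 0.05 s, during which the arm holds its last target. There are 200 camera calls.

TASK

Slide the orange sanding sleeve over the upright black drum of the spindle sander, all the way down until it rests on the steel shoulder; guide it down and do not let it drop. Then swing the clear guard by its red knob until it is centred over the drum, let go, and leave everything else on the bench where it stands.

Things in the scene. Friction and masses are not known exactly. Their poses are not given: they have to be found in the camera images.
- sleeve: The orange sanding sleeve, a rigid open tube standing upright on the bench: outer diameter 46, bore 37, height 70 mm. Origin at the centre of its lower end, z along its axis (up). Either end may go down. About 60 g.
- sleeve_mid (a point): Centre of the orange sleeve, on its axis, 35 mm above its lower end.
- grey_sleeve: Another tube of the same size (46 outside, 37 bore, 70 mm high) but grey; not wanted. Origin at the centre of its lower end.
- green_sleeve: A thinner green tube (33 outside, 25 bore, 70 mm high); not wanted. Origin at the centre of its lower end.
- sander: The spindle sander: a fixed grey cast table, 20 mm high, from -100 to +200 mm in its x and -100 to +190 mm in its y. Origin at bench level on the axis of its upright spindle, z up. Guard post (diameter 22) at x 0, y 140 mm. A black switch box, 48 mm high, at x 155, y -50 mm.
- spindle_seat (a point): On the spindle axis, at the top face of the steel shoulder (diameter 52, top 32 mm above the bench), where the sleeve's lower end must rest. z up. Above it stands the black rubber drum, diameter 34, up to 106 mm above the bench.
- spindle_top (a point): On the spindle axis, top of the spindle, 120 mm above the bench (88 mm above the shoulder). The drum ends in a lead-in taper from diameter 34 to 27 (106 to 112 mm above the bench), then a steel stub of diameter 10 (112 to 120 mm).
- guard_knob (a point): Point on the axis of the upright red knob (diameter 20 mm) at the centre of the guard, 172 mm above the bench; the knob runs from 145 to 187 mm above the bench. The guard is a clear disc with a yellow rim, diameter 90, underside 140 mm above the bench, top of the rim 147 mm.
- guard_hinge (a point): On the upright hinge axis of the guard arm, 146 mm above the bench (the hinge cap ends at 154 mm), 140 mm from the knob and 140 mm from the spindle axis.
- guard_arm (a joint): Angle of the guard arm about its upright hinge, rad, counter-clockwise seen from above; 0 when the knob stands straight over the spindle, about 1.3 to 1.9 when swung away. It has no stop at 0 (range -1.0 to 2.2), needs about 3 N at the knob, and stays where it is left.
- spray_can: Spray can with a blue label, diameter 60, 170 mm high, origin under its centre. Bystander.
- tape_roll: Roll of brown tape lying flat, diameter 100, 45 mm high, origin under its centre. Bystander.
- screwdriver: Screwdriver lying on the bench. Bystander.
- glue_bottle: White bottle with a yellow cap, diameter 64, 180 mm high, origin under its centre. Bystander.
- offcut: Wood offcut 120 x 60 x 35 mm, origin under its centre. Bystander.
- jar: Amber jar with a black lid, diameter 68, 80 mm high, origin under its centre. Bystander.
Not all that is in view belongs to the job. What is meant by the sleeve is not blue, and is the smaller of those in its own colour.

How it is judged:
By the outcome, as a careful person would: the job done as asked, in the order asked, and still so for the second after the job is handed in, with the robot touching nothing.
It also fails if it takes over 58 s, if anything falls off the work surface, if the arm or the gripper's body presses on something with over 40 N, if the wrist force passes 120 N, or if a joint passes its speed limit or range.

## Working session

There is one attempt and no reset: what is moved stays moved. The work goes in short steps, each a Python script; the robot and the scene stay as the last script left them, time stands still between calls to the robot, and variables do not carry over. Pictures are saved under pics/ and viewed, at most 10 in all, crops included, and the job is handed in when it is done.

```bash
mkdir -p pics; ls; python3 - <<'E'
from station import r,eoat,imaging,workorder,sensors
import cv2,numpy as np
for n in("side","top"):
    im=imaging.read_camera(n);cv2.imwrite(f"pics/{n}0.png",im[:,:,::-1])
    c=imaging.calibration(n);print(n,c["mtx"].round(1).tolist(),c["camera_from_world"].round(3).tolist())
print(sensors.read_clock(),sensors.read_tcp_rot())
E
```

```text
pics
side [[496.4, 0.0, 284.7], [0.0, 496.4, 209.2], [0.0, 0.0, 1.0]] [[0.932, -0.362, 0.003, -0.509], [-0.228, -0.593, -0.773, 0.21], [0.281, 0.72, -0.635, 1.495], [0.0, 0.0, 0.0, 1.0]]
top [[537.1, 0.0, 276.4], [0.0, 537.1, 209.1], [0.0, 0.0, 1.0]] [[-0.015, -1.0, -0.007, -0.011], [-0.987, 0.016, -0.161, 0.536], [0.161, 0.004, -0.987, 1.786], [0.0, 0.0, 0.0, 1.0]]
0.1 [ 9.89300540e-01  1.45887418e-01 -1.89927413e-04 -1.12523447e-03]
```

View pics/side0.png

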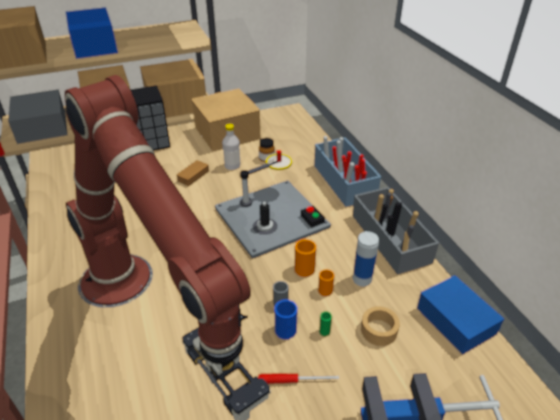

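View pics/top0.png

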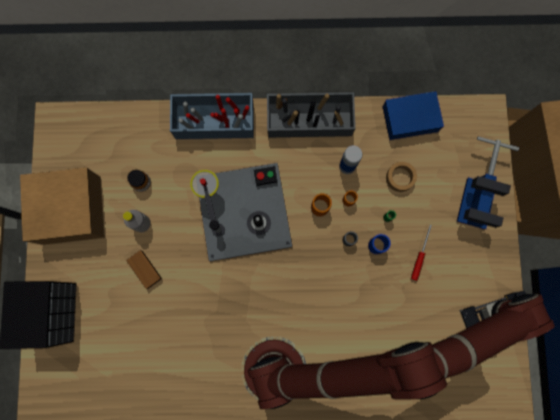

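Side view: small orange sleeve at (326,283), large orange decoy at (305,258), drum top at about (265,205), knob at (279,155). Top view: sleeve (350,199), spindle (258,217), knob (205,182), hinge (215,228).

```bash
cat > h.py <<'E'
from station import r,eoat,imaging,workorder,sensors
import cv2,numpy as np
from scipy.spatial.transform import Rotation as R
def ray(cal,uv):
    K,T=np.array(cal["mtx"]),np.array(cal["camera_from_world"]);Rm,t=T[:3,:3],T[:3,3]
    d=Rm.T@np.linalg.solve(K,[uv[0],uv[1],1.]);return -Rm.T@t,d/np.linalg.norm(d)
def plane(cal,uv,z):
    o,d=ray(cal,uv);return o+d*(z-o[2])/d[2]
def tri(obs):
    A=np.zeros((3,3));b=np.zeros(3);M=[]
    for c,uv in obs:
        o,d=ray(c,uv);P=np.eye(3)-np.outer(d,d);A+=P;b+=P@o;M.append((P,o))
    x=np.linalg.solve(A,b);return x,[np.linalg.norm(P@(x-o)) for P,o in M]
def proj(cal,p):
    T=np.array(cal["camera_from_world"]);q=np.array(cal["mtx"])@(T[:3,:3]@p+T[:3,3]);return q[:2]/q[2]
def down(yaw):  # tool y axis at angle yaw+90deg-ish: tool x at yaw, z down
    return (R.from_euler('z',yaw)*R.from_euler('x',np.pi)).as_quat()
def snap(name):
    c=imaging.calibration(name);return c,imaging.read_camera(name)
def save(im,n): cv2.imwrite("pics/"+n,im[:,:,::-1])
E
python3 - <<'E'
from h import *
s,t=imaging.calibration("side"),imaging.calibration("top")
for n,a,b,z in(("sleeve",(326,275),(350,197),.07),("spin",(265,203),(258,217),.12),("knob",(279,152),(204,180),.187),("hinge",(244,174),(215,228),.154),("bigor",(305,246),(321,202),.09),("grey",(280,287),(350,238),.07),("blue",(286,308),(379,242),.09)):
    x,e=tri([(s,a),(t,b)]);print(n,x.round(3),np.round(e,3),plane(t,b,z).round(3))
c=imaging.calibration("wrist");T=np.linalg.inv(c["camera_from_world"])
p=sensors.read_position();q=R.from_quat(sensors.read_tcp_rot())
print("cam in tool",q.inv().apply(T[:3,3]-p).round(3),(q.inv().as_matrix()@T[:3,:3]).round(3).tolist(),c["mtx"])
for pos in ([.68,-.17,.25],[.62,.03,.3]):
  for y in(0,np.pi/2,-np.pi/2,np.pi): 
    k=r.solve_ik(pos,down(y));print(pos,y,None if k is None else np.round(k,2))
E
```

```text
sleeve [ 0.569 -0.268  0.066] [0. 0.] [ 0.569 -0.267  0.07 ]
spin [0.497 0.041 0.12 ] [0.002 0.002] [0.499 0.041 0.12 ]
knob [0.608 0.209 0.187] [0.002 0.002] [0.61  0.208 0.187]
hinge [0.465 0.176 0.151] [0.004 0.004] [0.46  0.177 0.154]
bigor [ 0.547 -0.167  0.099] [0.001 0.001] [ 0.55  -0.168  0.09 ]
grey [ 0.431 -0.263  0.066] [0. 0.] [ 0.431 -0.262  0.07 ]
blue [ 0.413 -0.354  0.087] [0.001 0.001] [ 0.414 -0.354  0.09 ]
cam in tool [ 0.068 -0.    -0.19 ] [[0.001, -0.969, -0.246], [1.0, 0.001, 0.002], [-0.002, -0.246, 0.969]] [[315.54070157   0.         278.0345413 ]
 [  0.         315.54070157 206.53622304]
 [  0.           0.           1.        ]]
[0.68, -0.17, 0.25] 0 [ 0.24  0.67 -0.06  1.16  0.04  1.31 -1.38]
[0.68, -0.17, 0.25] 1.5707963267948966 [ 0.41  0.69 -0.41  1.15  0.27  1.34  0.03]
[0.68, -0.17, 0.25] -1.5707963267948966 [ 0.02  0.69  0.4   1.17 -0.26  1.33 -2.74]
[0.68, -0.17, 0.25] 3.141592653589793 [ 0.56  0.76 -0.77  1.15  0.51  1.42  1.43]
[0.62, 0.03, 0.3] 0 [ 0.09  0.51 -0.31  1.34  0.15  1.32 -1.79]
[0.62, 0.03, 0.3] 1.5707963267948966 [ 0.23  0.54 -0.56  1.33  0.29  1.35 -0.33]
[0.62, 0.03, 0.3] -1.5707963267948966 [ 0.48  0.71 -1.15  1.32  0.64  1.5   2.53]
[0.62, 0.03, 0.3] 3.141592653589793 [ 0.37  0.61 -0.86  1.33  0.45  1.41  1.11]
```

```bash
python3 - <<'E'
from h import *
s,t=imaging.calibration("side"),imaging.calibration("top")
print("can",tri([(s,(368,240)),(t,(353,153))]),plane(t,(353,153),.17))
c=[]
for i,p in enumerate(([.56,-.267,.25],[.54,-.23,.25])):
    if i==0: r.move_to(p,down(np.pi/2))
    else: r.movel(p)
    cal,im=snap("wrist");save(im,f"w{i}.png");np.savez(f"w{i}.npz",im=im,**cal)
    print(sensors.read_clock(),proj(cal,np.array([.569,-.267,.07])))
E
```

```text
can (array([ 0.69450392, -0.26901445,  0.16277531]), [np.float64(0.002079955290625148), np.float64(0.0020799552906248728)]) [ 0.69460647 -0.26868752  0.17      ]
2.025 [286.33643078 182.99021869]
2.5083 [301.31401722 213.73061245]
```

View pics/w0.png

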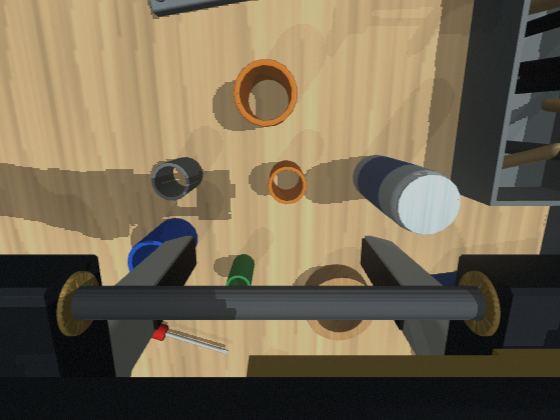

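Wrist view: small orange sleeve at (287,182), large one (266,92), can close on the right (+x), so I'll grip diagonally.

```bash
cat >> h.py <<'E'
from scipy.optimize import least_squares
a_=np.linspace(0,2*np.pi,72,endpoint=False)
def hullpoly(cal,x,y,rings):
    P=[proj(cal,np.array([x+rr*np.cos(a),y+rr*np.sin(a),z])) for rr,z in rings for a in a_]
    return cv2.convexHull(np.float32(P))
def blob(mask,uv):
    n,l,st,ce=cv2.connectedComponentsWithStats(mask.astype(np.uint8))
    i=1+np.argmin(np.linalg.norm(ce[1:]-uv,axis=1)+1e3*(st[1:,4]<60))
    ct=max(cv2.findContours((l==i).astype(np.uint8),cv2.RETR_EXTERNAL,cv2.CHAIN_APPROX_NONE)[0],key=len)
    return cv2.convexHull(ct)[:,0].astype(float)
def fitcyl(obs,p0,rings,free=True):
    # obs: (cal, hull pts); rings(h) -> [(r,z)]; hull pts are pixel centres, half a pixel inside
    f=lambda p:np.concatenate([[cv2.pointPolygonTest(hullpoly(c,p[0],p[1],rings(p[2] if free else p0[2])),tuple(map(float,q)),True)-.4 for q in pts] for c,pts in obs])
    s=least_squares(f,p0 if free else p0[:2],loss='soft_l1',f_scale=.5,diff_step=1e-4);return s.x,np.sqrt(np.mean(s.fun**2))
def orange(im):
    h=cv2.cvtColor(im,cv2.COLOR_RGB2HSV);return (h[...,0]>4)&(h[...,0]<16)&(h[...,1]>195)&(h[...,2]>50)
def ld(i):
    d=np.load(f"w{i}.npz");return {k:d[k] for k in("mtx","camera_from_world")},d["im"]
E
python3 - <<'E'
from h import *
obs=[]
g=np.array([.569,-.267,.07])
for i in(0,1):
    c,im=ld(i);b=blob(orange(im),proj(c,g-[0,0,.03]));print(b.min(0),b.max(0),len(b));obs.append((c,b))
rg=lambda h:[(.023,0),(.023,h)]
print(fitcyl(obs,g,rg)); print(fitcyl(obs,g,rg,False))
for o in obs: print(fitcyl([o],g,rg,False))
E
```

```text
[245. 116.] [245. 116.] 1
[283. 161.] [283. 161.] 1
(array([ 0.52516851, -0.21269577,  0.07033605]), np.float64(3.1967535808197617e-06))
(array([ 0.52516616, -0.21268206]), np.float64(1.515193265744591e-06))
(array([ 0.50198553, -0.17013224]), np.float64(8.068946628081441e-07))
(array([ 0.55507613, -0.23175081]), np.float64(3.154818242478985e-06))
```

```bash
python3 - <<'E'
from h import *
c,im=ld(0);h=cv2.cvtColor(im,cv2.COLOR_RGB2HSV)
print(h[182,264:312].tolist()); print(h[156:210:2,287].tolist())
E
```

```text
[[18, 94, 133], [19, 93, 129], [19, 95, 132], [18, 94, 133], [14, 144, 156], [14, 190, 189], [15, 187, 196], [15, 187, 181], [13, 185, 138], [14, 165, 119], [17, 108, 167], [18, 94, 199], [19, 93, 197], [19, 94, 168], [19, 96, 127], [19, 95, 129], [19, 94, 130], [18, 95, 132], [18, 95, 131], [19, 94, 130], [19, 96, 128], [19, 96, 128], [18, 98, 130], [19, 96, 128], [19, 93, 129], [19, 96, 128], [19, 96, 127], [19, 94, 128], [19, 95, 126], [19, 93, 126], [18, 93, 126], [19, 97, 123], [19, 95, 121], [17, 113, 111], [14, 164, 95], [14, 172, 89], [13, 164, 87], [13, 164, 90], [13, 183, 124], [14, 188, 176], [15, 188, 197], [16, 178, 185], [16, 136, 159], [19, 95, 148], [19, 97, 150], [19, 95, 148], [19, 94, 146], [19, 95, 145]]
[[19, 93, 198], [19, 93, 198], [16, 128, 137], [13, 173, 106], [13, 172, 107], [14, 176, 106], [15, 184, 198], [16, 127, 133], [19, 95, 129], [19, 95, 129], [18, 96, 130], [18, 97, 129], [19, 95, 129], [19, 96, 128], [18, 94, 128], [19, 96, 130], [19, 94, 128], [13, 177, 98], [13, 168, 100], [13, 176, 100], [14, 173, 100], [12, 173, 100], [13, 175, 108], [15, 188, 197], [21, 86, 198], [22, 85, 199], [22, 85, 198]]
```

```bash
sed -i 's/(h\[...,1\]>195)/(h[...,1]>138)/; s/(h\[...,0\]<16)/(h[...,0]<18)/' h.py
python3 - <<'E'
from h import *
obs=[]
g=np.array([.569,-.267,.07]);rg=lambda h:[(.023,0),(.023,h)]
for i in(0,1):
    c,im=ld(i);b=blob(orange(im),proj(c,g-[0,0,.03]));print(b.min(0),b.max(0),len(b));obs.append((c,b))
s=fitcyl(obs,g,rg);print(s,fitcyl(obs,g,rg,False))
p=s[0] if s[1]<1.5 else g
yaw=np.deg2rad(130)
r.move_to([p[0],p[1],.22],down(yaw))
c,im=snap("wrist");save(im,"w2.png");np.savez("w2.npz",im=im,**c)
b=blob(orange(im),proj(c,g-[0,0,.03]));print(b.min(0),b.max(0));obs.append((c,b))
print(fitcyl([obs[2]],g,rg),fitcyl(obs,g,rg),sensors.read_clock(),sensors.read_position())
E
```

```text
[268. 161.] [305. 203.] 23
[283. 188.] [320. 233.] 22
(array([ 0.56979026, -0.2700417 ,  0.06847897]), np.float64(0.20803367530312844)) (array([ 0.56973762, -0.26972996]), np.float64(0.24638361902999178))
[258. 162.] [299. 209.]
(array([ 0.56981787, -0.26969074,  0.06925268]), np.float64(0.17071591194820135)) (array([ 0.56981305, -0.26984209,  0.06899078]), np.float64(0.2077459966681745)) 3.225 [ 0.5699331  -0.27003507  0.22015697]
```

Fit is sharp (0.2 px; height 69 mm). Now the spindle from the same wrist geometry before grasping.

```bash
python3 - <<'E'
from h import *
yaw=np.deg2rad(130)
for i,p in((3,[.498,.041,.25]),(4,[.52,.0,.25])):
    r.move_to(p,down(yaw)) if i==3 else r.movel(p)
    c,im=snap("wrist");save(im,f"w{i}.png");np.savez(f"w{i}.npz",im=im,**c)
    print(proj(c,np.array([.498,.041,.12])),proj(c,np.array([.498,.041,.032])),sensors.read_clock())
a,b=cv2.imread("pics/w3.png"),cv2.imread("pics/w4.png")
cv2.imwrite("pics/w34.png",np.hstack([a[60:360,120:480],b[60:360,120:480]]))
E
```

```text
[278.49934362 191.88523441] [278.44734796 178.07851796] 4.4917
[287.64364886 149.25523916] [285.6281603  144.30440082] 5.0
```

View pics/w34.png

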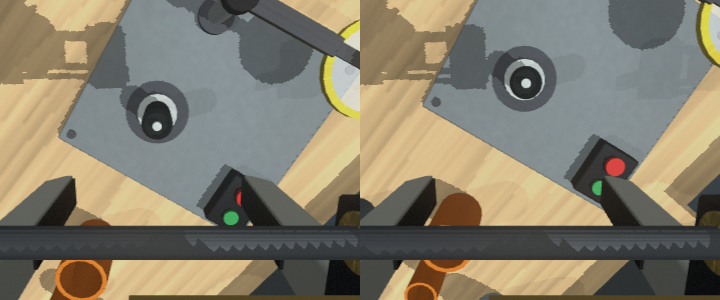

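Stub top at about (277,186) in w3 and (286,143) in w4, black drum around it, bright shoulder ring beneath.

```bash
python3 - <<'E'
from h import *
c,im=ld(3);g=cv2.cvtColor(im,cv2.COLOR_RGB2GRAY);print(g[186,240:316].tolist());print(g[140:215,277].tolist())
c,im=ld(4);g=cv2.cvtColor(im,cv2.COLOR_RGB2GRAY);print(g[143,246:326].tolist());print(g[104:184,286].tolist())
o=[]
for i,uv in((3,(277,186)),(4,(286,143))):
    c,im=ld(i);g=cv2.cvtColor(im,cv2.COLOR_RGB2GRAY).astype(float)
    w=np.zeros_like(g);y,x=uv[1],uv[0];w[y-7:y+8,x-7:x+8]=np.clip(g[y-7:y+8,x-7:x+8]-90,0,None)
    v,u=np.mgrid[:420,:560];m=((w*u).sum()/w.sum(),(w*v).sum()/w.sum());o.append((c,m));print(m,plane(c,m,.12))
print(tri(o))
E
```

```text
[139, 138, 140, 136, 139, 137, 137, 139, 121, 90, 86, 88, 88, 85, 87, 86, 85, 86, 86, 86, 86, 68, 40, 39, 44, 50, 48, 45, 49, 49, 47, 48, 147, 204, 208, 210, 209, 210, 211, 214, 218, 169, 50, 47, 47, 49, 49, 46, 39, 39, 41, 44, 59, 81, 83, 87, 90, 89, 89, 89, 88, 90, 89, 90, 97, 123, 142, 143, 142, 143, 143, 142, 143, 143, 141, 142]
[127, 89, 89, 86, 88, 89, 86, 85, 87, 88, 88, 87, 77, 76, 200, 205, 206, 201, 201, 171, 137, 44, 36, 35, 36, 36, 36, 35, 40, 39, 40, 41, 42, 50, 49, 50, 48, 48, 47, 42, 46, 86, 201, 215, 212, 211, 210, 207, 206, 206, 205, 67, 49, 51, 47, 39, 39, 39, 41, 57, 84, 86, 85, 119, 140, 139, 140, 139, 142, 142, 140, 142, 140, 140, 139]
[114, 136, 137, 136, 137, 135, 117, 87, 87, 87, 86, 84, 87, 86, 85, 85, 74, 59, 103, 134, 136, 135, 134, 101, 37, 37, 39, 42, 46, 45, 45, 46, 44, 38, 46, 148, 206, 209, 211, 208, 209, 210, 213, 217, 176, 79, 44, 46, 46, 43, 38, 39, 42, 40, 41, 60, 153, 204, 161, 85, 86, 86, 86, 86, 85, 85, 87, 87, 87, 93, 116, 132, 133, 132, 135, 135, 134, 139, 141, 142]
[138, 140, 91, 87, 88, 87, 90, 87, 87, 86, 88, 85, 87, 86, 58, 194, 202, 206, 205, 201, 202, 198, 59, 41, 40, 41, 47, 49, 48, 50, 47, 49, 49, 44, 130, 211, 214, 211, 210, 209, 208, 208, 208, 192, 76, 48, 49, 49, 49, 43, 39, 38, 39, 40, 37, 160, 88, 86, 87, 88, 85, 84, 89, 86, 84, 84, 87, 106, 140, 141, 139, 141, 140, 140, 139, 140, 139, 138, 140, 137]
(np.float64(276.7093766648908), np.float64(186.02410761854023)) [0.49262698 0.0445447  0.12      ]
(np.float64(285.70778588807786), np.float64(142.87360097323602)) [0.49246013 0.04453576 0.12      ]
(array([0.49250139, 0.04458348, 0.12049888]), [np.float64(7.550956269417641e-05), np.float64(7.550956269421848e-05)])
```

```bash
python3 - <<'E'
from h import *
ob=[]
for i in(3,4):
    c,im=ld(i);g=cv2.cvtColor(im,cv2.COLOR_RGB2GRAY)
    m=(g<63);u,v=proj(c,np.array([.4925,.0446,.11])).astype(int);k=np.zeros_like(m);k[v-30:v+30,u-24:u+24]=1
    mm=cv2.morphologyEx((m&k).astype(np.uint8),cv2.MORPH_OPEN,np.ones((3,3)))
    ob.append((c,blob(mm,(u,v))))
print(fitcyl(ob,np.array([.4925,.0446,.106]),lambda h:[(.017,.033),(.017,h),(.0135,h+.006)]))
p=[.5698,-.2698]
r.move_to([*p,.20],down(np.deg2rad(130)))
eoat.gripper_to(.066)
print(r.movel([*p,.11],velocity=.2), r.movel([*p,.030],velocity=.1,force_limit=8))
print(sensors.read_position(),sensors.read_force())
eoat.gripper_to(.03,15)
print(sensors.read_opening(),sensors.read_finger_force(),sensors.read_force())
r.movel([*p,.2],velocity=.15)
print(sensors.read_position(),sensors.read_opening(),sensors.read_force(),sensors.read_clock())
c,im=snap("wrist");save(im,"w5.png");np.savez("w5.npz",im=im,**c)
c,im=snap("side");save(im[180:330,200:420],"s5.png")
E
```

```text
(array([0.49266483, 0.0441986 , 0.10593963]), np.float64(0.29214345139243236))
False False
[ 0.57051859 -0.26990665  0.03073337] [-0.96415742  0.25336552 -0.03263071]
0.04541720391136757 15.000334773212671 [-0.1187111   0.55036395  0.99787339]
[ 0.56903457 -0.26966264  0.19886933] 0.045479621328707434 [ 0.88824908 -0.10013528 -1.05345654] 10.05
```

View pics/w5.png

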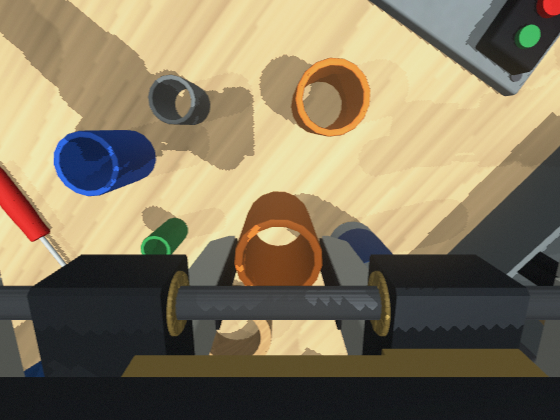

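The sleeve is held upright between the fingers (rim centre ~(279,250)), neighbours undisturbed.

```bash
python3 - <<'E'
from h import *
sp=np.array([.4926,.0444])
r.movel([*sp,.2],velocity=.2); r.movel([*sp,.158],velocity=.1); r.hold(.4)
e=sensors.read_position();print(e,sensors.read_force(),R.from_quat(sensors.read_tcp_rot()).as_matrix()[:,2])
st=r.movel([*sp,.125],velocity=.04,force_limit=5)
print(st,sensors.read_position(),sensors.read_force(),sensors.read_ft_torque())
if not st:
    st=r.movel([*sp,.068],velocity=.05,force_limit=8);print(st,sensors.read_position(),sensors.read_force())
print(sensors.read_opening(),sensors.read_clock())
E
```

```text
[0.49277268 0.04444549 0.15830044] [-0.73453424 -0.13781791 -0.61497386] [ 6.07353342e-04 -3.13605149e-06 -9.99999816e-01]
False [0.49285032 0.04450049 0.12519231] [ 0.41380961 -0.16166962 -0.62512744] [-0.0036046  -0.12909939 -0.03537535]
False [0.49289008 0.04446217 0.0683089 ] [-0.48650136  0.46883926 -1.13213276]
0.04572904139996749 15.15
```

```bash
python3 - <<'E'
from h import *
sp=np.array([.4926,.0444])
st=r.movel([*sp,.056],velocity=.02,force_limit=6);p=sensors.read_position();print(st,p,sensors.read_force())
eoat.gripper_to(.07);r.hold(.2);print(sensors.read_opening(),sensors.read_force())
r.movel([*sp,.22],velocity=.2)
r.movel([.50,.0,.25],velocity=.2)
c,im=snap("wrist");save(im,"w6.png");np.savez("w6.npz",im=im,**c)
b=blob(orange(im),proj(c,np.array([.4926,.0444,.067])));print(fitcyl([(c,b)],np.array([.4926,.0444,.102]),lambda h:[(.023,h-.07),(.023,h)]))
s,im2=snap("side");save(im2,"s6.png")
u=cv2.resize(im2[130:260,190:350],None,fx=2.4,fy=2.4,interpolation=cv2.INTER_CUBIC)
v=im[60:372,120:480];save(np.hstack([v,u[:312]]),"m6.png");print(sensors.read_clock())
E
```

```text
True [0.49277953 0.04432294 0.06190776] [0.20213444 0.3741642  3.11703101]
0.07004033857804493 [-0.28727296 -0.62171849  0.37727683]
(array([0.49293818, 0.04472235, 0.09967051]), np.float64(0.1965826548897214))
17.8417
```

View pics/m6.png

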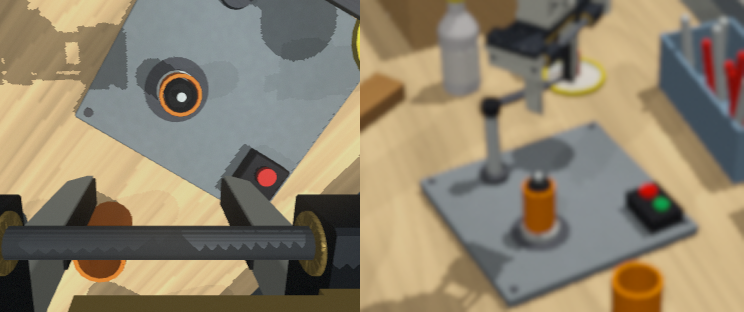

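Sleeve is seated on the shoulder (rim fit z ≈ 0.10, crop centre (181,94)). Now the knob and hinge.

```bash
python3 - <<'E'
from h import *
q=down(np.deg2rad(130))
r.movel([.5,.05,.33],velocity=.25)
for i,p in((7,[.60,.17,.33]),(8,[.57,.13,.33])):
    r.movel(p,velocity=.2);r.hold(.1)
    c,im=snap("wrist");save(im,f"w{i}.png");np.savez(f"w{i}.npz",im=im,**c)
    print(proj(c,np.array([.61,.208,.187])),proj(c,np.array([.46,.177,.154])),proj(c,np.array([.4926,.0446,.12])),sensors.read_clock())
a,b=cv2.imread("pics/w7.png"),cv2.imread("pics/w8.png")
cv2.imwrite("pics/w78.png",np.hstack([a[0:360,60:460],b[0:360,60:460]]))
E
```

```text
[309.4650392  169.01000886] [186.02055816  99.33255941] [154.281976  200.1991135] 19.45
[354.24205553 159.77905695] [228.27125216  89.77870748] [189.47378387 192.67624604] 20.0
```

View pics/w78.png

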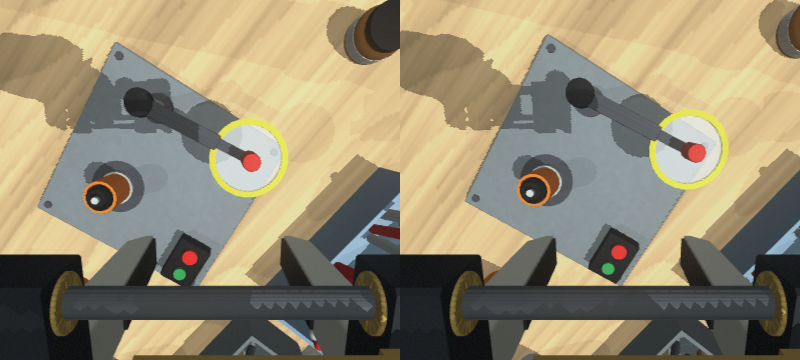

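Knob top at about (312,162) in w7 and (356,153) in w8; hinge cap about (198,102)/(240,93); yellow rim round the knob.

```bash
python3 - <<'E'
from h import *
ob=[];kb=[];hb=[]
for i,k,hh in((7,(312,162),(198,102)),(8,(356,153),(240,93))):
    c,im=ld(i);h=cv2.cvtColor(im,cv2.COLOR_RGB2HSV)
    m=(h[...,0]>24)&(h[...,0]<34)&(h[...,1]>120)&(h[...,2]>120);k_=np.zeros_like(m);k_[k[1]-50:k[1]+50,k[0]-50:k[0]+50]=1
    ob.append((c,blob(cv2.morphologyEx((m&k_).astype(np.uint8),cv2.MORPH_OPEN,np.ones((2,2))),k)))
    red=((h[...,0]<8)|(h[...,0]>172))&(h[...,1]>110)&(h[...,2]>60);kb.append((c,blob(red,k)))
    print(ob[-1][1].min(0),ob[-1][1].max(0),kb[-1][1].min(0),kb[-1][1].max(0)); hb.append((c,hh))
d=fitcyl(ob,np.array([.605,.21,.147]),lambda z:[(.045,z-.007),(.045,z)]);print("rim",d)
print("knob",fitcyl(kb,np.array([.605,.21,.187]),lambda z:[(.01,.147),(.01,z)]))
print("hinge",tri(hb))
k=d[0][:2];s=np.array([.4926,.0444]);v=k-s;L=np.linalg.norm(v);n=np.array([-v[1],v[0]])/L
H=(k+s)/2+n*np.sqrt(.14**2-L*L/4);print("hinge geo",H)
ang=lambda p:np.arctan2(*(p-H)[::-1]);print(ang(k),ang(s),ang(k)-ang(s))
E
```

```text
[270. 119.] [348. 197.] [301. 151.] [320. 171.]
[310. 110.] [389. 189.] [341. 142.] [365. 161.]
rim (array([0.60681337, 0.21443243, 0.15788301]), np.float64(0.45497256879436393))
knob (array([0.60771505, 0.21483238, 0.18157264]), np.float64(0.2502319971149338))
hinge (array([0.47129803, 0.18279119, 0.15104599]), [np.float64(0.00021801950233262026), np.float64(0.0002180195023325327)])
hinge geo [0.47047099 0.18264003]
0.22908706807291443 -1.4120662936393757 1.6411533617122902
```

```bash
python3 - <<'E'
from h import *
H=np.array([.4707,.1827]);s=np.array([.4926,.0444]);k=np.array([.6073,.2148]);z=.156
ang=lambda p:np.arctan2(*(p-H)[::-1]);a0,a1=ang(k),ang(s);Y0=np.deg2rad(130)
pts=[(*(H+.14*np.array([np.cos(a),np.sin(a)])),z) for a in np.linspace(a0,a1,11)];pts[-1]=(*s,z)
ys=np.linspace(Y0,Y0+a1-a0,11)
print([r.solve_ik(p,down(y)).round(2)[[0,6]].tolist() if r.solve_ik(p,down(y)) is not None else None for p,y in zip(pts[::5],ys[::5])])
r.movel([*k,.25],velocity=.2);eoat.gripper_to(.06)
print(r.movel([*k,z],velocity=.12,force_limit=8)); r.hold(.2)
print(sensors.read_position());eoat.gripper_to(.01,15);print(sensors.read_opening(),sensors.read_force(),sensors.read_clock())
for p,y in zip(pts[1:],ys[1:]):
    r.movel(p,frame=down(y),velocity=.05);f=sensors.read_force();print(f.round(1),end=' ')
    if np.linalg.norm(f)>25: print("STOP");break
r.hold(.3);print(sensors.read_position(),sensors.read_opening(),sensors.read_force(),sensors.read_clock())
E
```

```text
[[-0.05, -0.02], [0.03, -0.58], [0.03, -1.22]]
False
[0.60776315 0.21509747 0.15693685]
0.018972472339284112 [-0.89125783 -0.12852846  0.4905689 ] 23.0583
[ 0.6  1.2 -1.2] [-0.5  0.8 -0.2] [-0.2  0.6 -1.2] [-0.9  1.7 -1.1] [-0.6  0.6 -1.2] [-0.4  1.1 -2.1] [-0.9  1.4 -2.3] [-0.1  1.7 -3.6] [ 0.6  1.  -3.2] [ 0.1  2.3 -5. ] [0.49228486 0.04435133 0.15592698] 0.019245650420493792 [-0.13533914  0.9878536  -4.15567299] 29.4417
```

```bash
python3 - <<'E'
from h import *
s=np.array([.4926,.0444])
eoat.gripper_to(.06);r.hold(.2);p=sensors.read_position();r.movel([p[0],p[1],.26],velocity=.15)
ob=[];kb=[]
for i,q in((9,[.50,.0,.33]),(10,[.53,.03,.33])):
    r.movel(q,velocity=.2);r.hold(.2)
    c,im=snap("wrist");save(im,f"w{i}.png");np.savez(f"w{i}.npz",im=im,**c)
    h=cv2.cvtColor(im,cv2.COLOR_RGB2HSV);uv=proj(c,np.array([*s,.18]));k=uv.astype(int)
    red=((h[...,0]<8)|(h[...,0]>172))&(h[...,1]>110)&(h[...,2]>60);kb.append((c,blob(red,uv)))
    m=(h[...,0]>24)&(h[...,0]<34)&(h[...,1]>120)&(h[...,2]>120);k_=np.zeros_like(m);k_[max(k[1]-60,0):k[1]+60,max(0,k[0]-60):k[0]+60]=1
    ob.append((c,blob(cv2.morphologyEx((m&k_).astype(np.uint8),cv2.MORPH_OPEN,np.ones((2,2))),k)))
print("knob",fitcyl(kb,np.array([*s,.187]),lambda z:[(.01,.147),(.01,z)]))
print("rim",fitcyl(ob,np.array([*s,.147]),lambda z:[(.045,z-.007),(.045,z)]))
r.movel([.55,-.15,.33],velocity=.2)
_,a=snap("side");save(a,"s9.png");_,t=snap("top");save(t,"t9.png")
save(np.hstack([a[80:360,180:460],t[110:390,150:430]]),"st9.png");print(sensors.read_clock())
E
```

```text
knob (array([0.49225242, 0.0444468 , 0.18336738]), np.float64(0.17436458449873718))
rim (array([0.49452045, 0.04292292, 0.15783201]), np.float64(0.40481312097646177))
33.8917
```

View pics/st9.png

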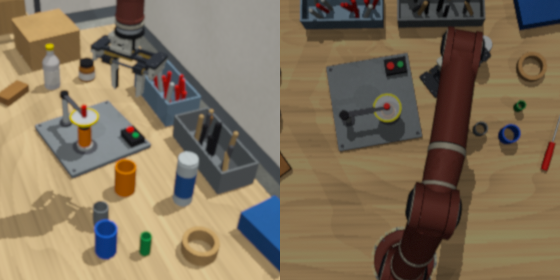

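View pics/w9.png

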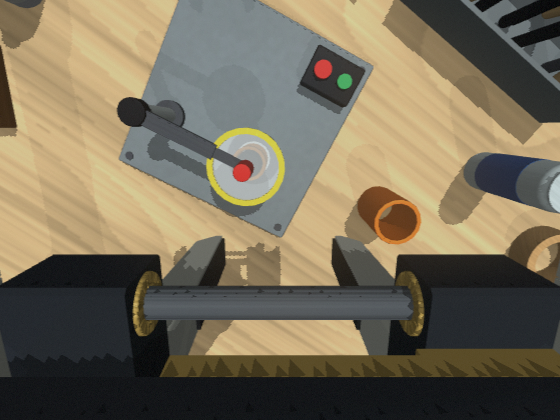

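The knob (0.4923, 0.0444) stands within 0.5 mm of the spindle axis, with the guard over the sleeved drum and the bystanders in place. The arm is clear, so I'm handing it in.

```bash
python3 -c "
from h import *
r.hold(.3);print(workorder.job_done(),sensors.read_clock())"
```

```text
the job is handed in; nothing more can be done
the job is handed in; nothing more can be done
```

The orange sleeve rests on the steel shoulder, the guard knob measures within about 0.5 mm of the spindle axis, everything else looks undisturbed in the pictures, and the job was handed in at about 34 s; no verdict was returned.

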